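# Build up two gearbox shafts for the press

### The arm

A 6-joint arm with a two-finger parallel gripper is mounted at the origin on a cart in front of the work surface, level with it; the furniture and walls round the work are solid. World frame = base frame: x ahead of the robot, y to its left, z up, the work surface at z = 0. Lengths are in m, angles in rad, forces in N, time in s.
With the tool pointing down it reaches from about 0.2 to 0.875 m from the base axis. Payload 3.4 kg.
Tool frame: the origin (TCP) lies at the very end of the fingers, on their centre line; the grasp point (between the pads) lies 19 mm behind it (grip_depth is the distance from the TCP to the grasp point, in m); z points along the fingers, y is the line along which they close (so a half turn about z gives the same grasp; the last joint's range is limited). The gripper opens to 94 mm and grips with 3 to 60 N. Pads are 16 mm wide; open, the fingers measure 119 mm over their backs; the gripper's body (75 mm by 177 mm) begins 78 mm behind the grasp point.
Start: joints at [-1.37, 0.276, 1.505, -0, 1.361, -0.121], TCP at [0.182, -0.546, 0.205] pointing down, gripper open.
Joint ranges: [-2.89, 2.89], [-0.75, 2.08], [0.22, 2.7], [-1.18, 4.32], [0.11, 2.71], [-2.7, 2.7]. Speed limits (rad/s): [2.57, 2.57, 3.14, 3.14, 3.14, 3.14].

### API

Orientations are given as a unit quaternion [w, x, y, z].
In Python, from station import move_pose, line_to, goto_joints, gripper_to, hold, ik, get_image, camera_params, MotionError, sign_off, look_for, masks_of, tip_of, current_time_s, current_joints, current_joint_vel, current_tau, current_position, current_orientation, current_contact_force, current_wrist_torque, current_finger_gap, current_grip_force, grip_depth gives the robot as it stands. The module is installed in compiled form; this text tells all that it offers. Calls block until the motion is done:
- move_pose(position, orientation): joint-space move of the TCP to a pose.
- line_to(position, attitude=None, feed=0.15): straight line of the TCP; attitude=None keeps the orientation; feed is the mean speed in m/s.
- goto_joints(angles): joint-space move.
- gripper_to(opening, grasp_force=None): finger opening in m; grasp_force is the grip in N (None keeps the last); returns when the fingers have stopped.
- hold(seconds).
- ik(position, orientation): joint angles nearest the present ones, or None.
- get_image(name): name is "scene" or "top" or "wrist"; returns the picture (480x640x3 uint8, red, green, blue); there is no depth.
- camera_params(name): a dict with "mtx" (3x3 intrinsics, pixels), "world_from_camera" (4x4, takes a point from camera to world coordinates). Camera axes: x right, y down, z forward; pixel columns grow to the right and rows downward; lengths in m; the calibration is good to about 2 mm. A picture is of the moment at which its call begins: read the wrist's pose just before it. camera_params takes no time and is no camera call; for the wrist camera it gives the pose at the moment of the call.
A pose or a line that the arm cannot do raises MotionError and nothing moves.
- sign_off(): hands the job in; it is judged then, once.
Trained networks look in the newest picture that a camera, given by its name, has taken for a name from the list of things; names that differ only in an ending like _2 or _b are one class to them, and where a whole thing is asked for, a point or a joint stands for the part that bears it (a point fixed in the world has none). Each returns a list of dicts, best first, with "confidence" (0 to 1); they miss things now and then, are a little off and sometimes report something else, mostly with a low value. They report only what shows in the picture. A call takes as long as a camera call.
- look_for(camera, name): "position" ([x, y, z] in m, in world coordinates, good to about 4 mm: the middle of the surface that is visible of it).
- masks_of(camera, name): "pixels" (480x640 bool, what is visible of it).
- tip_of(camera, name): "position" ([x, y, z] in m, in world coordinates, good to about 4 mm: a listed point, or the origin of a listed thing).
Readings, each from a call of its own:
- current_time_s(): time.
- current_joints(): joint angles.
- current_joint_vel(): joint speeds.
- current_tau(): joint torques, N m.
- current_position(): TCP position.
- current_orientation(): TCP orientation.
- current_contact_force(): force on the tool from outside, world axes, zero at the start.
- current_wrist_torque(): the same for the moment, N m.
- current_finger_gap(): finger opening in m.
- current_grip_force(): force on a finger pad.
Only numpy, scipy, OpenCV 4.12 (cv2) and the standard library are available. Lean on these libraries where they do the work, as an engineer would, in place of code of your own. Each camera call takes 0.05 s, during which the arm holds its last target. There are 200 camera calls.

### The job

Build up the two gearbox shafts standing on the rubber mat, ready for pressing. On the thick, tall shaft slip first the large gear, then the spacer sleeve, then the large bearing; on the thin, short shaft slip the small pinion gear, then the small bearing. Each part must sit fully home, flat on the shoulder or on the part below it, and be let go.

Things in the scene. Friction and masses are not known exactly. Their poses are not given: they have to be found in the camera images.
- thick_shaft: Taller, thicker of two steel shafts upright in fixed square aluminium blocks (58 mm) on the grey mat. Origin: centre of the block's underside, z up the shaft. Heights over it: block top 12 mm; 29 mm shoulder, top at 15 (part seat); diameter 20 mm to 39.5, cone to 15 mm diameter at 43.5, straight to 55, nose tapering to 6 mm diameter at the end, 63 mm. Most hand room: fingers closing along y.
- thin_shaft: Shorter, thinner steel shaft in a like fixed block. Origin: centre of the block's underside, z up the shaft. Heights over it: block top 12 mm; 23 mm shoulder, top at 15 (part seat); diameter 14 mm to 29.5, cone to 10 mm diameter at 32.5, straight to 43, nose tapering to 4.4 mm diameter at the end, 50 mm. The two shafts stand about 0.1 m apart in y and may have changed places.
- large_gear: Large steel spur gear, 28 teeth, 60 mm outside diameter, 14 mm thick, bore 23 mm. It lies flat, on the rubber mat or in the dark tray (both 3 mm above the bench top). Origin: centre of its underside; z up along the bore. Nearby, fixed: a brown carton 130 mm high fills x 0.38 to 0.54, y -0.21 to -0.01.
- spacer_sleeve: Plain aluminium spacer sleeve (short smooth tube), 30 mm outside diameter, 14 mm high, bore 23 mm. It lies flat, on the rubber mat or in the dark tray (both 3 mm above the bench top). Origin: centre of its underside; z up along the bore. The fixed dark tray has rims 110 mm high at x 0.36 and 0.70, y -0.28 and -0.54.
- large_bearing: Larger of two steel ball bearings with black seals, 40 mm outside diameter, 12 mm thick, bore 17.5 mm. It lies flat, on the rubber mat or in the dark tray (both 3 mm above the bench top). Origin: centre of its underside; z up along the bore. In the tray (y below -0.3) the hand has most room with fingers closing along x, on the mat along y.
- pinion: Small steel spur gear (pinion), 16 teeth, 36 mm outside diameter, 18 mm thick, bore 17 mm. It lies flat, on the rubber mat or in the dark tray (both 3 mm above the bench top). Origin: centre of its underside; z up along the bore. Nearby, fixed: a lever press 0.43 m high, its base plate 20 mm high at x 0.45 to 0.67, y 0.05 to 0.23.
- small_bearing: Smaller ball bearing with black seal, 30 mm outside diameter, 10 mm thick, bore 13 mm. It lies flat, on the rubber mat or in the dark tray (both 3 mm above the bench top). Origin: centre of its underside; z up along the bore.

How it is judged:
At the end, for the whole second after the job is handed in: Thick shaft from below: large gear, spacer sleeve, large bearing (undersides 15, 29, 43 mm above its origin); thin shaft: pinion, small bearing (15, 33 mm). Each within 3 mm of that height, within 5 mm of the shaft axis, level within 0.12 rad, at rest and released (horizontal distance between each of large_gear, spacer_sleeve, large_bearing and thick_shaft below 0.005 m and z of large_gear in the frame of thick_shaft between 0.012 and 0.018 m and angle between each of large_gear, spacer_sleeve, large_bearing, pinion, small_bearing's own z axis and vertical below 0.12 rad and linear speed of each of large_gear, spacer_sleeve, large_bearing, pinion, small_bearing below 0.01 m/s and z of spacer_sleeve in the frame of thick_shaft between 0.026 and 0.032 m and z of large_bearing in the frame of thick_shaft between 0.04 and 0.046 m and horizontal distance between each of pinion, small_bearing and thin_shaft below 0.005 m and z of pinion in the frame of thin_shaft between 0.012 and 0.018 m and z of small_bearing in the frame of thin_shaft between 0.03 and 0.036 m); the robot touches nothing.
It also fails if it takes over 144 s, if anything falls off the work surface, if the arm or the gripper's body presses on something with over 40 N, if the wrist force passes 120 N, or if a joint passes its speed limit or range.

## Working session

There is one attempt and no reset: what is moved stays moved. The work goes in short steps, each a Python script; the robot and the scene stay as the last script left them, time stands still between calls to the robot, and variables do not carry over. Pictures are saved under pics/ and viewed, at most 14 in all, crops included, and the job is handed in when it is done.

```bash
mkdir -p pics
python3 - <<'E'
from station import *
import cv2
for c in ("scene","top"):
    im=get_image(c); cv2.imwrite(f"pics/{c}0.png",im[:,:,::-1])
    for n in "thick_shaft thin_shaft large_gear spacer_sleeve large_bearing pinion small_bearing".split():
        for f in (look_for,tip_of):
            print(c,n,f.__name__,[(d["position"].round(3).tolist() if hasattr(d["position"],'round') else d["position"],round(d["confidence"],2)) for d in f(c,n)[:2]])
print(current_time_s(),grip_depth if not callable(grip_depth) else grip_depth(),current_orientation())
print(camera_params("top"))
E
```

```text
scene thick_shaft call [([0.6775, -0.1536, 0.0166], 0.64)]
scene thick_shaft call [([0.6742, -0.1575, 0.0023], 0.57)]
scene thin_shaft call [([0.6652, -0.0403, 0.0151], 0.8)]
scene thin_shaft call [([0.6587, -0.0384, 0.0008], 0.92)]
scene large_gear call [([0.4803, -0.3552, 0.0143], 0.52), ([0.4756, -0.4296, 0.0107], 0.18)]
scene large_gear call [([0.4691, -0.3477, 0.0022], 0.67), ([0.6717, -0.1565, 0.0034], 0.4)]
scene spacer_sleeve call [([0.5963, -0.1507, 0.0117], 0.66)]
scene spacer_sleeve call [([0.5866, -0.1512, 0.0038], 0.82), ([0.6599, -0.0377, 0.0043], 0.73)]
scene large_bearing call []
scene large_bearing call [([0.5937, -0.0561, 0.0039], 0.86)]
scene pinion call [([0.589, -0.3856, 0.0103], 0.51)]
scene pinion call [([0.5748, -0.3889, 0.0045], 0.49)]
scene small_bearing call [([0.4782, -0.4315, 0.0104], 0.44)]
scene small_bearing call [([0.4736, -0.4314, -0.0001], 0.58), ([0.5733, -0.3865, 0.0032], 0.3)]
top thick_shaft call [([0.6721, -0.1602, 0.0176], 0.62)]
top thick_shaft call [([0.6742, -0.1589, 0.0039], 0.78)]
top thin_shaft call [([0.6628, -0.0415, 0.0168], 0.77), ([
[... 586 characters left out ...]
ng call [([0.4774, -0.435, 0.0169], 0.76)]
top small_bearing call [([0.4771, -0.4335, 0.0072], 0.64)]
1.5 0.0188 [6.23804878e-05 9.87083809e-01 1.60204713e-01 4.09431094e-06]
{'mtx': array([[529.99853896,   0.        , 314.26055035],
       [  0.        , 529.99853896, 241.60226129],
       [  0.        ,   0.        ,   1.        ]]), 'world_from_camera': array([[-2.31441759e-02, -9.91209016e-01,  1.30265244e-01,
         4.61227175e-01],
       [-9.99724939e-01,  2.34411594e-02,  7.46774392e-04,
        -2.21199033e-01],
       [-3.79377786e-03, -1.30212129e-01, -9.91478900e-01,
         8.88784007e-01],
       [ 0.00000000e+00,  0.00000000e+00,  0.00000000e+00,
         1.00000000e+00]])}
```

View pics/top0.png

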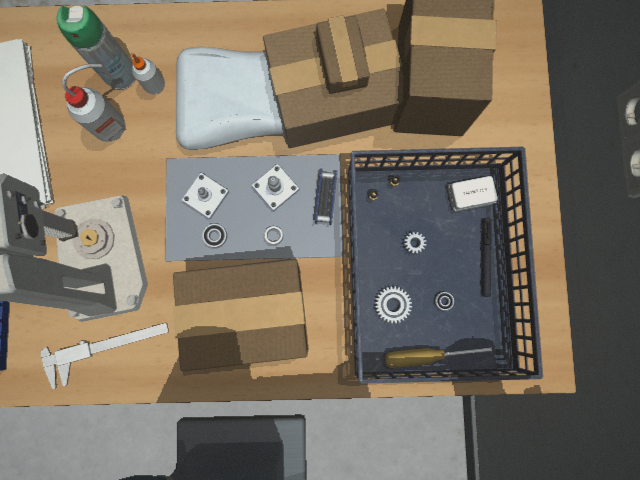

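View pics/scene0.png

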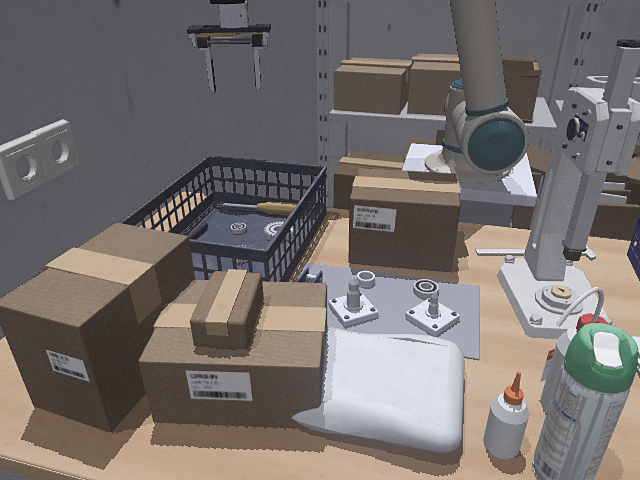

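The top view agrees with the networks: thick shaft (275,186), thin (204,194), large bearing (214,236), sleeve (273,235), pinion (414,242), large gear (393,304) and small bearing (444,300). The scene view shows clear space above the mat. Next I'll look from the wrist camera.

```bash
cat > h.py <<'E'
from station import *
import numpy as np, cv2
QY=np.array([0,1.,0,0]); S=.5**.5
QXs=[np.array([0,S,S,0]),np.array([0,S,-S,0])]
def best(p,qs):
    c=[(abs(j[5]),i) for i,q in enumerate(qs) if (j:=ik(p,q)) is not None]
    return qs[min(c)[1]]
def ray(cam,uv,z,K=None,T=None):
    cp=camera_params(cam) if T is None else dict(mtx=K,world_from_camera=T)
    T=np.array(cp["world_from_camera"]); d=T[:3,:3]@np.linalg.inv(cp["mtx"])@np.array([*uv,1.])
    return T[:3,3]+d*(z-T[2,3])/d[2]
def proj(cam,p):
    cp=camera_params(cam); q=np.linalg.inv(cp["world_from_camera"])@np.array([*p,1.]); u=cp["mtx"]@q[:3]; return u[:2]/u[2]
E
python3 - <<'E'
from h import *
np.set_printoptions(precision=4,suppress=True)
QX=best([.66,-.1,.2],QXs); print(QX,[ (ik([.66,-.1,.2],q)) for q in (QXs+[QY])])
print(current_time_s())
for p in ([.4,-.3,.3],):
    move_pose(p,QY)
move_pose([.665,-.1,.26],QY); print(current_time_s())
im=get_image("wrist"); cv2.imwrite("pics/w1.png",im[:,:,::-1]); print(camera_params("wrist"),current_position())
for n,p in (("thick",[.674,-.158,.066]),("thin",[.6627,-.039,.053]),("sl",[.589,-.154,.017]),("lb",[.594,-.053,.015])): print(n,proj("wrist",p))
E
```

```text
[0.     0.7071 0.7071 0.    ] [array([-0.2545,  0.4191,  1.2992, -0.    ,  1.4232, -0.2545]), None, array([-0.2545,  0.4191,  1.2992, -0.    ,  1.4232,  1.3163])]
1.5
4.0583
{'mtx': array([[356.4907,   0.    , 321.0171],
       [  0.    , 356.4907, 234.0023],
       [  0.    ,   0.    ,   1.    ]]), 'world_from_camera': array([[-0.0016, -0.9723, -0.2337,  0.7322],
       [-1.    ,  0.0019, -0.0012, -0.1002],
       [ 0.0016,  0.2337, -0.9723,  0.4385],
       [ 0.    ,  0.    ,  0.    ,  1.    ]])} [ 0.6643 -0.1016  0.2606]
thick [375.3765 204.9775]
thin [264.7741 213.5599]
sl [363.9308 266.6478]
lb [282.7695 262.479 ]
```

View pics/w1.png

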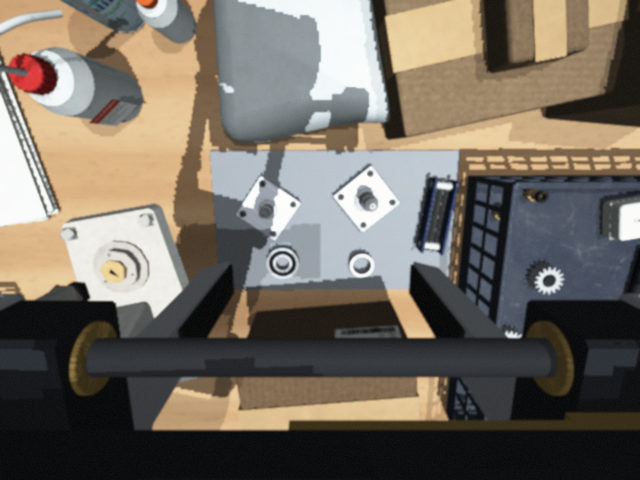

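The wrist view shows thick block at (368,198), thin block (268,207), bearing (282,262) and sleeve (361,264), matching the projections to within a few pixels. Next are close-ups at two wrist yaws, to cancel the camera bias.

Run:
```python
from h import *
import pickle
QX=QXs[0]; out=[]; tiles=[]
def shot(tag,p,q,zt=.0):
    move_pose(p,q); hold(.3)
    cp=camera_params("wrist"); im=get_image("wrist")
    c=proj("wrist",[p[0],p[1],zt]).astype(int)
    pickle.dump((im,cp,current_position()),open(f"{tag}.pkl","wb"))
    x,y=np.clip(c[0]-50,0,540),np.clip(c[1]-50,0,380)
    t=cv2.resize(im[y:y+100,x:x+100],(260,260),interpolation=cv2.INTER_CUBIC); cv2.putText(t,f"{tag} {x},{y}",(3,12),0,.45,(255,0,0),1); tiles.append(t)
    print(tag,c,np.round(current_position()-p,4),current_time_s())
shot("thin",[.663,-.039,.13],QY,.015)
shot("lb",[.594,-.053,.13],QY,.015)
shot("sl",[.589,-.154,.13],QY,.017)
shot("thick",[.674,-.158,.13],QY,.015)
shot("thickx",[.674,-.158,.15],QX,.015)
tiles.append(np.zeros_like(tiles[0]))
cv2.imwrite("pics/m1.png",np.vstack([np.hstack(tiles[:3]),np.hstack(tiles[3:])])[:,:,::-1])
```

```text
thin [321 231] [ 0.0007 -0.0007  0.0013] 5.0833
lb [322 232] [ 0.0008  0.0001 -0.0002] 5.8167
sl [323 231] [0.0001 0.001  0.0001] 6.65
thick [322 230] [-0.0007  0.      0.0004] 7.4333
thickx [320 226] [-0.  0. -0.] 9.1833
```

View pics/m1.png

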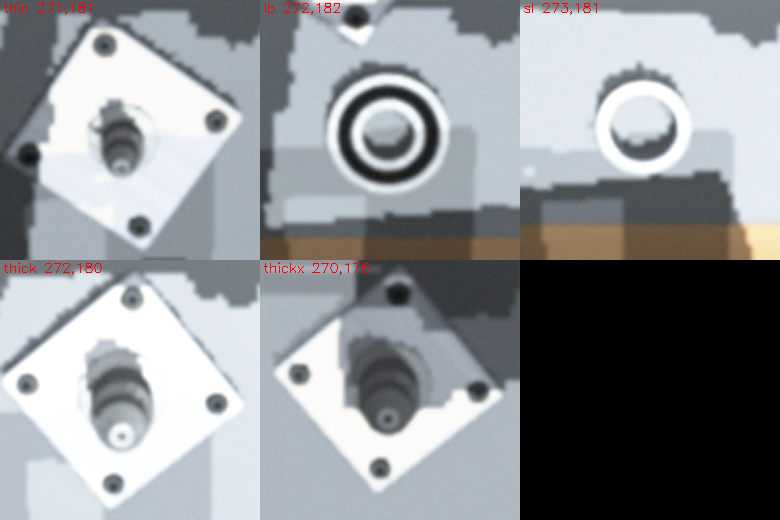

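The tiles show both blocks with four bolts each, the shaft tips, the bearing ring centre at tile (128,134) and the sleeve ring centre at (123,127). From these I compute the centres and the camera bias.

Run:
```python
from h import *
import pickle
np.set_printoptions(precision=4,suppress=True)
def R(tag,off,pts,z):
    im,cp,pos=pickle.load(open(f"{tag}.pkl","rb"))
    w=[ray(None,(np.array(p)+.5)/2.6-.5+off,z,cp["mtx"],cp["world_from_camera"])[:2] for p in pts]
    return np.array(w),pos
for tag,off,pts,tip,zt in (("thin",(271,181),[(105,45),(216,121),(139,227),(29,155)],(121,167),.053),
  ("thick",(272,180),[(132,38),(217,143),(113,223),(27,124)],(121,175),.066),
  ("thickx",(270,176),[(138,33),(218,131),(120,208),(39,114)],(128,158),.066)):
    b,pos=R(tag,off,pts,.015); t,_=R(tag,off,[tip],zt)
    print(tag,"bolts",b.mean(0),"diag mids",(b[0]+b[2])/2,(b[1]+b[3])/2,"side",np.linalg.norm(b-np.roll(b,1,0),axis=1),"tip",t[0])
for tag,off,c,z in (("lb",(272,182),(128,134),.015),("sl",(273,181),(123,127),.017)):
    print(tag,R(tag,off,[c],z)[0][0])
```

```text
thin bolts [ 0.6616 -0.036 ] diag mids [ 0.6616 -0.036 ] [ 0.6616 -0.0359] side [0.0441 0.0437 0.044  0.0439] tip [ 0.6621 -0.0359]
thick bolts [ 0.6732 -0.1548] diag mids [ 0.6733 -0.1548] [ 0.673  -0.1548] side [0.044  0.0441 0.0436 0.0437] tip [ 0.6733 -0.1547]
thickx bolts [ 0.6728 -0.1543] diag mids [ 0.6728 -0.1543] [ 0.6728 -0.1543] side [0.0439 0.0437 0.0439 0.0437] tip [ 0.6728 -0.1542]
lb [ 0.5932 -0.0516]
sl [ 0.5908 -0.1508]
```

Bias is under 0.5 mm, and bolt spacing and tip agree. Now the tray parts.

Run:
```python
from h import *
import pickle
QX=QXs[0]; tiles=[]
move_pose([.6,-.25,.2],QX)
for tag,p,zt in (("pi",[.575,-.388,.14],.021),("sb",[.477,-.4335,.14],.013),("lg",[.4715,-.3495,.14],.017)):
    move_pose(p,QX); hold(.3)
    cp=camera_params("wrist"); im=get_image("wrist"); pickle.dump((im,cp,current_position()),open(f"{tag}.pkl","wb"))
    c=proj("wrist",[p[0],p[1],zt]).astype(int); x,y=c-50
    t=cv2.resize(im[y:y+100,x:x+100],(260,260),interpolation=cv2.INTER_CUBIC); cv2.putText(t,f"{tag} {x},{y}",(3,12),0,.45,(255,0,0),1); tiles.append(t)
print(current_time_s())
cv2.imwrite("pics/m2.png",np.hstack(tiles)[:,:,::-1])
```

```text
12.4083
```

View pics/m2.png

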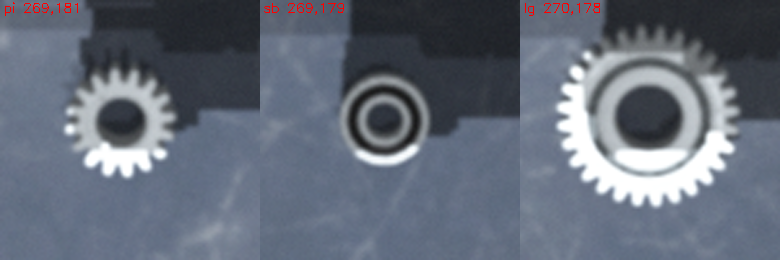

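Centres: pinion tile (121,122), small bearing (124,119), large gear (128.5,116.5). Picking and placing the large gear first.

```bash
cat >> h.py <<'E'
import pickle
np.set_printoptions(precision=4,suppress=True)
THICK=np.array([.6728,-.1548]); THIN=np.array([.6613,-.0360]); QX=QXs[0]
def meas(tag,off,pt,z):
    im,cp,pos=pickle.load(open(f"{tag}.pkl","rb"))
    p=ray(None,(np.array(pt)+.5)/2.6-.5+off,z,cp["mtx"],cp["world_from_camera"])[:2]
    return p-[.00005,.00045]   # wrist camera bias in QX attitude
def L(xy,z,feed=.15): line_to([xy[0],xy[1],z],None,feed)
def pick(xy,q,od,opening,force=25,grip=.002,hover=.14):
    gripper_to(opening)
    p=current_position()
    if np.linalg.norm(p[:2]-xy)>.03: L(p[:2],.2); move_pose([*xy,.2],q)
    move_pose([*xy,hover],q); L(xy,.03); hold(.2); L(xy,.003+grip,.05); hold(.2)
    gripper_to(od-.006,force); print("gap",current_finger_gap(),"grip",current_grip_force(),current_position(),current_contact_force())
    L(xy,.2,.25)
def place(xy,seat,top,od,grip=.002,q=QY,extra=.014):
    """seat, top: heights over the shaft origin (mat at 3 mm)"""
    move_pose([*xy,.2],q); L(xy,top+.003+grip+.008); hold(.5)
    f0=current_contact_force(); print("gap",current_finger_gap(),"err",current_position()[:2]-xy,"f0",f0)
    zs=np.linspace(top+.004,seat,8)
    for z in zs:
        L(xy,z+.003+grip+.0005,.05); hold(.1)
        f=current_contact_force()-f0; print(round(z,4),f)
        if np.linalg.norm(f)>15: print("STOP"); return False
    hold(.2); gripper_to(od+extra); hold(.2); L(xy,.14); return True
E
python3 - <<'E'
from h import *
c=meas("lg",(270,178),(128.5,116.5),.017); print(c)
print(meas("pi",(269,181),(121,122),.021),meas("sb",(269,179),(124,119),.013))
pick(c,QX,.060,.094)
print(place(THICK,.015,.063,.060),current_time_s())
im=get_image("wrist"); x,y=proj("wrist",[*THICK,.03]).astype(int)
cv2.imwrite("pics/p1.png",cv2.resize(im[y-75:y+75,x-100:x+100],None,fx=3,fy=3)[:,:,::-1])
E
```

```text
[ 0.4704 -0.3445]
[ 0.5715 -0.3847] [ 0.4743 -0.4295]
gap 0.05793964728772079 grip 24.999335846223403 [ 0.4703 -0.3444  0.005 ] [-0.0119 -0.4361  0.7106]
gap 0.05818437858628288 err [ 0.0001 -0.    ] f0 [-0.3927 -0.4842 -2.7041]
0.067 [0.4105 0.6543 0.2021]
0.0596 [ 0.6667  1.0846 -0.0499]
0.0521 [0.9534 0.0402 0.6047]
0.0447 [-0.6698 -0.1167  0.3074]
0.0373 [-0.5126  1.0803  0.0497]
0.0299 [ 1.113  -0.118   0.3949]
0.0224 [ 1.5587 -0.8887 -0.0418]
0.015 [ 0.7438 -0.4927  0.5307]
True 24.575
```

View pics/p1.png

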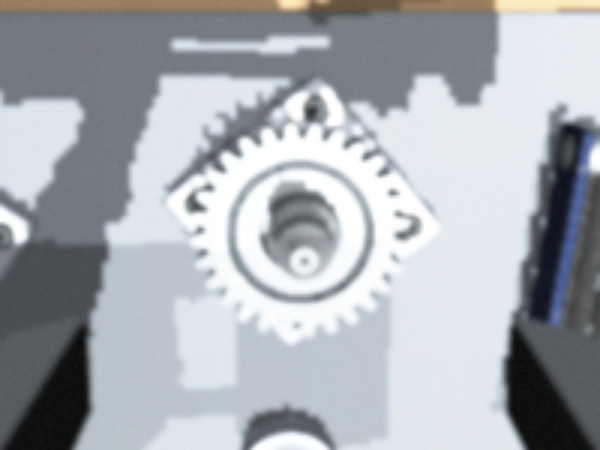

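The gear sits flat and centred, with its ring at (300,230) around the shaft. Next the sleeve, then the large bearing.

Run:
```python
from h import *
pick(np.array([.5903,-.1508]),QY,.030,.056,20)
ok=place(THICK,.029,.063,.030); print(ok,current_time_s())
if ok:
    pick(np.array([.5927,-.0516]),QY,.040,.066,20)
    ok=place(THICK,.043,.063,.040); print(ok,current_time_s())
im=get_image("wrist"); x,y=proj("wrist",[*THICK,.03]).astype(int)
cv2.imwrite("pics/p2.png",cv2.resize(im[y-75:y+75,x-100:x+100],None,fx=3,fy=3)[:,:,::-1])
```

```text
gap 0.02977163286857065 grip 20.000064347404987 [ 0.5904 -0.1508  0.0051] [ 1.0237 -0.3013  0.5503]
gap 0.02983053213115715 err [ 0.0001 -0.    ] f0 [-0.273  -0.0271  0.1467]
0.067 [-0.3023  0.2047 -1.0161]
0.0616 [ 0.0976 -1.0082  0.8303]
0.0561 [ 0.2876  0.0566 -1.3673]
0.0507 [ 0.4377 -0.6747  0.3573]
0.0453 [0.6238 0.8608 0.2671]
0.0399 [-0.3085  0.1641 -0.8865]
0.0344 [ 1.6283 -0.0226 -1.6152]
0.029 [ 1.5361 -0.3349 -0.8888]
True 36.325
gap 0.03940407822941584 grip 20.000160955823958 [ 0.5927 -0.0516  0.0051] [-0.0134 -0.5541  0.3187]
gap 0.03932707820826044 err [ 0.     -0.0001] f0 [ 0.8028 -0.0993 -0.3814]
0.067 [-1.3461  0.072  -0.5474]
0.0636 [-0.9597  0.4452 -0.4396]
0.0601 [-0.9145 -0.0611 -0.1786]
0.0567 [-0.7458  0.6295  0.1688]
0.0533 [-0.5942 -0.1825 -0.8866]
0.0499 [-0.8138 -0.4193 -0.394 ]
0.0464 [-1.1034  0.5592  1.1406]
0.043 [-0.7066  0.2024  0.072 ]
True 48.2417
```

View pics/p2.png

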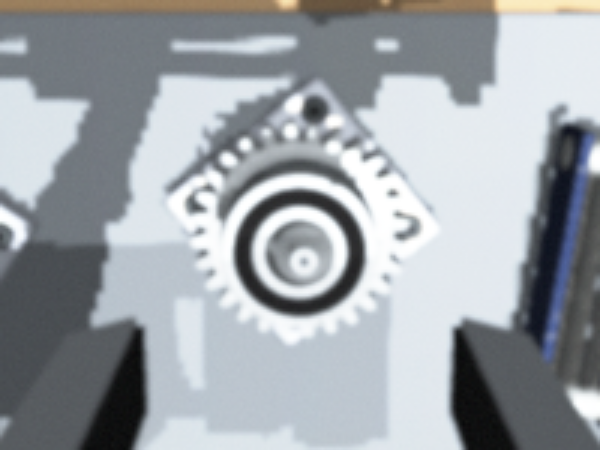

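The large bearing sits flat and concentric at (300,250). Now the thin shaft parts.

Run:
```python
from h import *
pick(np.array([.5715,-.3847]),QX,.036,.062,20)
ok=place(THIN,.015,.050,.036); print(ok,current_time_s())
if ok:
    pick(np.array([.4743,-.4295]),QX,.030,.056,20)
    ok=place(THIN,.033,.050,.030); print(ok,current_time_s())
im=get_image("wrist"); x,y=proj("wrist",[*THIN,.03]).astype(int)
cv2.imwrite("pics/p3.png",cv2.resize(im[y-75:y+75,x-100:x+100],None,fx=3,fy=3)[:,:,::-1])
im=get_image("scene"); cv2.imwrite("pics/p4.png",cv2.resize(im[230:360,290:490],None,fx=4,fy=4)[:,:,::-1])
```

```text
gap 0.035105190560900015 grip 20.000076116994023 [ 0.5714 -0.3847  0.005 ] [-0.6218  0.1163  0.1161]
gap 0.03500799602969369 err [0. 0.] f0 [-0.1536 -0.4899 -1.1875]
0.054 [0.7013 0.6658 0.6311]
0.0484 [-0.5217  1.3544 -0.2053]
0.0429 [0.9671 1.2756 0.16  ]
0.0373 [-0.0218  0.5273  0.1171]
0.0317 [ 0.0784  0.7518 -0.092 ]
0.0261 [0.7578 0.4294 0.5513]
0.0206 [ 1.2221  0.7342 -0.9469]
0.015 [1.1304 0.3175 0.1548]
True 62.7333
gap 0.029135181015061122 grip 20.000013867393136 [ 0.4743 -0.4295  0.0051] [ 0.1409 -0.5435  1.4368]
gap 0.029348273453193123 err [0. 0.] f0 [-0.1057  0.275  -1.2185]
0.054 [-0.119  -0.8198  1.414 ]
0.051 [-0.268   0.2859  0.5446]
0.048 [ 0.7232 -1.0285  1.1744]
0.045 [ 0.2833 -0.6573  1.3343]
0.042 [ 0.8615 -0.1092  1.2436]
0.039 [-0.0729 -0.8413  0.8401]
0.036 [ 2.1645 -0.7921  0.2553]
0.033 [ 2.3828 -1.7897  0.0763]
True 77.325
```

View pics/p3.png

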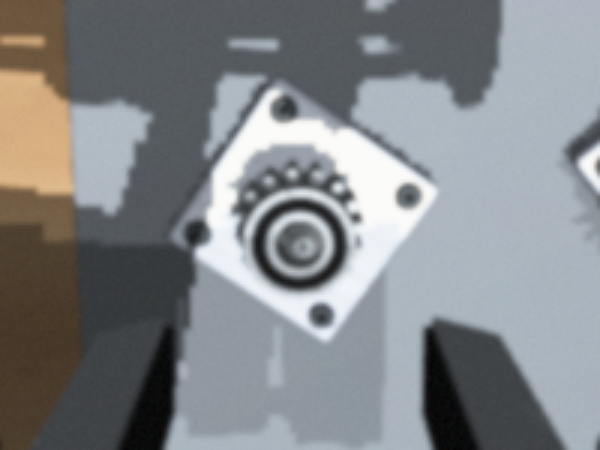

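View pics/p4.png

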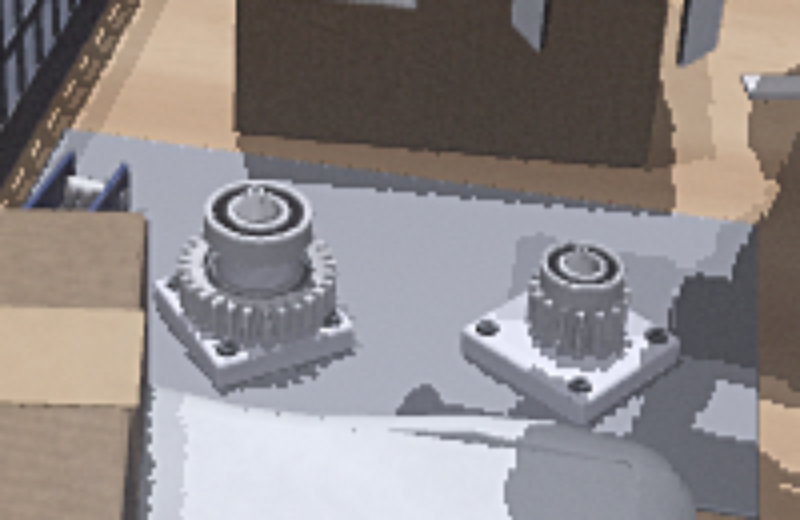

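Both stacks are complete, level and released: thick at (258,260), thin at (580,300). The gripper is clear above them.

```bash
python3 -c "
from h import *
L(THIN,.2); hold(.5); print(sign_off(),current_time_s())"
```

```text
the job is handed in; nothing more can be done
the job is handed in; nothing more can be done
```

I stacked all five parts on their shafts in the required order, released them and handed the job in after about 78 s of robot time; the final pictures show both stacks seated and level, but sign-off returned no verdict.

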